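Ready the vacuum pallet: breaker test, turn the pots over, vacuum on

ROBOT

A 6-joint arm with a two-finger parallel gripper is mounted at the origin on the work surface. World frame = base frame: x ahead of the robot, y to its left, z up, the work surface at z = 0. Lengths are in mm, angles in rad, forces in N, time in s.
With the tool pointing down it reaches from about 200 to 875 mm from the base axis. Payload 3.4 kg.
Tool frame: the origin (TCP) lies midway between the tips of the shut fingers; the grasp point (between the pads) lies 19 mm behind it (bot.grip_depth is the distance from the TCP to the grasp point, in mm); x points along the fingers, y is the direction in which the jaws open and shut, and the axes are right-handed (so a half turn about x gives the same grasp; the last joint's range is limited). The gripper opens to 94 mm and grips with 3 to 60 N. Pads are 16 mm wide; open, the fingers measure 119 mm over their backs; the gripper's body (75 mm by 177 mm) begins 78 mm behind the grasp point.
Start: joints at [-0.121, 0.276, 1.505, -0, 1.361, -0.121], TCP at [575.035, -0.01, 205.493] pointing down, gripper open.
Joint ranges: [-2.89, 2.89], [-0.75, 2.08], [0.22, 2.7], [-1.18, 4.32], [0.11, 2.71], [-2.7, 2.7]. Speed limits (rad/s): [2.57, 2.57, 3.14, 3.14, 3.14, 3.14].

INTERFACE

Orientations are given as a 3x3 rotation matrix whose columns are the frame's x, y, z axes.
In Python, from station import bot gives the robot as it stands. Calls block until the motion is done:
- bot.move_to(position, orientation): joint-space move of the TCP to a pose.
- bot.line_to(position, ori=None, rate=150): straight line of the TCP; ori=None keeps the orientation; rate is the mean speed in mm/s.
- bot.movej(angles): joint-space move.
- bot.grip(opening, force=None): finger opening in mm; force is the grip in N (None keeps the last); returns when the fingers have stopped.
- bot.sleep(seconds).
- bot.ik(position, orientation): joint angles nearest the present ones, or None.
- bot.get_state(): the state.
- bot.snapshot(name): name is "scene" or "side" or "wrist"; returns a dict with "color" (400x640x3 uint8, red, green, blue), "fx", "fy", "cx", "cy" (pixels), "extrinsics" (4x4, takes a point from camera to world coordinates); the wrist camera has in their place "hand_eye" (4x4, takes a point from camera to tool coordinates, whose origin is the TCP and whose axes are the tool frame's). Camera axes: x right, y up, looking along -z (the intrinsics and any distortion apply to the point x, -y, -z); pixel columns grow to the right and rows downward; lengths in mm; the calibration is good to about 2 mm. A picture is of the moment at which its call begins: read the wrist's pose just before it. There is no depth.
A pose or a line that the arm cannot do raises bot.IKError and nothing moves.
- bot.sign_off(): hands the job in, once; it reports no verdict.
The state is a dict: "time_s": time; "q": joint angles; "dq": joint speeds; "tau": joint torques, N m; "tcp_pos": TCP position; "orientation": TCP orientation; "force": force on the tool from outside, world axes, zero at the start; "torque": the same for the moment, N m; "opening": finger opening in mm.
Only numpy, scipy, OpenCV 4.12 (cv2) and the standard library are available. Lean on these libraries where they do the work, as an engineer would, in place of code of your own. Each camera call takes 0.05 s, during which the arm holds its last target.

TASK

Get the pots ready for engraving: first test the breaker by pressing its yellow test button so that the lever drops, and lift the lever fully back up. Then turn over every wooden pot on the bench (two or three stand there mouth-down) and stand each one mouth-up near the middle of its own black pad of the pallet, any pad; only when all are standing there, turn the vacuum knob clockwise until it clicks past its detent. Leave the wrench, jar and keypad alone.

Things in the scene. Friction and masses are not known exactly. Their poses are not given: they have to be found in the camera images.
- pot0_mid (a point): One of the alike pots: square pot of light wood, 56 x 56 mm outside, 68 mm tall, walls 6 mm, bottom 8 mm thick with a thin dark inlaid cross outside, dark band 12 mm from the mouth; about 130 g. Starts mouth-down. This point: its centre (34 mm from mouth and bottom, 28 mm from each flat side); z points out of the mouth, x and y are square to the flat sides. None if absent.
- pot1_mid (a point): Another pot: square pot of light wood, 56 x 56 mm outside, 68 mm tall, walls 6 mm, bottom 8 mm thick with a thin dark inlaid cross outside, dark band 12 mm from the mouth; about 130 g. Starts mouth-down. This point: its centre (34 mm from mouth and bottom, 28 mm from each flat side); z points out of the mouth, x and y are square to the flat sides. None if absent.
- pot2_mid (a point): Another pot: square pot of light wood, 56 x 56 mm outside, 68 mm tall, walls 6 mm, bottom 8 mm thick with a thin dark inlaid cross outside, dark band 12 mm from the mouth; about 130 g. Starts mouth-down. This point: its centre (34 mm from mouth and bottom, 28 mm from each flat side); z points out of the mouth, x and y are square to the flat sides. None if absent.
- pad0 (a point): Centre of the top of a black rubber pad, 90 x 90 mm, flush in the flat top of the fixed aluminium pallet (384 x 150 mm, 15 mm high); an end one of three in a row 117 mm apart along x of these axes (the pallet's, z up). The red valve block stands on the pallet's -y side, beside the middle pad.
- pad1 (a point): Centre of the top of the middle black pad; size and axes as pad0.
- pad2 (a point): Centre of the top of the black pad at the other end of the row, 234 mm from pad0; size and axes as pad0.
- valve_grip (a point): Vacuum knob: black bar 58 mm long, 16 mm thick, 34 mm tall (top 77 mm above the bench) on a 64 mm black disc, on a red block 90 x 100 mm, 34 mm high, 128 mm to the pallet's -y side of pad1. This point lies on the vertical turning axis, 63 mm above the bench (14 mm below the bar's top), and turns with the knob: x along the bar to its white-marked end, z up.
- valve (a joint): Angle of the knob (rad), growing clockwise seen from above; starts at 0 to 0.3, stop at 1.45. A sprung detent resists from about 0.55 (up to about 0.2 N m); past its crest at 0.9 it snaps on to about 1.2: the click. At 1.3 to 1.45 the bar's white end points to the white mark on the block.
- test_top (a point): Centre of the top face of the round yellow test button, 32 mm across, 84 mm above the bench, on the grey breaker box (110 x 180 mm, 70 mm high, fixed, yaw varies). Pressed straight down, 7 mm travel, 1.4 N at first to 4.5 N fully down, a little more with the lever; axes are the box's: the lever falls to -x, z up.
- test (a joint): Travel of the test button (m), 0 out, 0.007 fully pressed. It trips the lever at about 0.0045.
- lever_tip (a point): Centre of the breaker lever's blue handle: 18 mm thick along y (level, along the hinge), 20 mm in the swing direction, 34 mm along the arm; 66 mm from the hinge. It stands up at the start, 90 mm from the button along the box's y; tripped, it falls to the box's -x side. Axes turn with the lever: at joint 0 they are the box's, z up.
- lever_hinge (a point): Point on the level hinge axis of the lever, 73 mm above the bench, fixed; axes are the box's: the hinge lies along y, the lever falls towards -x.
- lever (a joint): Angle of the lever (rad): 0 fully up at its stop (leaning 0.175 back, to the box's +x), 0.175 vertical, 1.45 fully dropped (leaning 1.275 from vertical to the box's -x). It stays up only once past the vertical; it falls by its own light weight.
- wrench: Bystander: steel wrench 170 mm long lying on the bench, leave alone; origin at its underside.
- jar: Bystander: jar with a blue cap, 64 mm across and 85 mm tall, leave alone; origin at its underside's centre.
- keypad: Bystander: beige numeric keypad 130 x 90 x 27 mm, leave alone; origin at its underside's centre.

How it is judged (in metres and radians):
On the way, in this order (a step that is already met when the one before it is completed fails the run):
1. the test button is pressed (value of joint test above 0.003 m).
2. the lever has dropped (value of joint lever above 1.2 rad), for 0.1 s.
3. the lever is fully up again and let go (value of joint lever below 0.06 rad and contact force between the fingers and lever below 0.1 N), for 0.2 s.
4. every pot stands mouth-up on its own pad, let go ((horizontal distance between pot0_mid and pad0 below 0.02 m or horizontal distance between pot0_mid and pad1 below 0.02 m or horizontal distance between pot0_mid and pad2 below 0.02 m) and angle between each of pot0_mid, pot1_mid, pot2_mid's own z axis and vertical below 0.12 rad and height (world z) of pot0_mid between 0.044 and 0.054 m and contact force between the fingers and pot0 below 0.1 N and linear speed of each of pot0, pot1, pot2 below 0.03 m/s and (horizontal distance between pot1_mid and pad0 below 0.02 m or horizontal distance between pot1_mid and pad1 below 0.02 m or horizontal distance between pot1_mid and pad2 below 0.02 m) and height (world z) of pot1_mid between 0.044 and 0.054 m and contact force between the fingers and pot1 below 0.1 N and (horizontal distance between pot2_mid and pad0 below 0.02 m or horizontal distance between pot2_mid and pad1 below 0.02 m or horizontal distance between pot2_mid and pad2 below 0.02 m) and height (world z) of pot2_mid between 0.044 and 0.054 m and contact force between the fingers and pot2 below 0.1 N), for 0.2 s.
5. the knob has clicked past its detent (value of joint valve above 1.15 rad), for 0.2 s.
At the end, for the whole second after the job is handed in: Lever fully up (within 0.06 rad of its stop), test button out, every pot present standing mouth-up (within 0.12 rad) and at rest with its centre within 20 mm of a pad's centre, one to a pad, and the knob past its detent (joint over 1.15 rad) (all of step 4 and value of joint lever below 0.06 rad and value of joint test below 0.002 m and value of joint valve above 1.15 rad); the robot touches nothing.
It fails at once if the wrench is disturbed (moved over 30 mm) (distance of wrench from where it was at the start of the episode above 0.03 m).
It fails at once if the jar is disturbed (moved over 30 mm) (distance of jar from where it was at the start of the episode above 0.03 m).
It fails at once if the keypad is disturbed (moved over 30 mm) (distance of keypad from where it was at the start of the episode above 0.03 m).
Of pot0, pot1, pot2 only 2 to 3 are there at a start; the rules pass over those that are not, and their reading is None.
At some moment in a run one of pot0, pot1, pot2 may be knocked a few centimetres aside while the robot is not near it.
Once in a run the grip may slacken for a moment while it holds something.
It also fails if it takes over 210 s, if anything falls off the work surface, if the arm or the gripper's body presses on something with over 40 N, if the wrist force passes 120 N, or if a joint passes its speed limit or range.

## Working session

There is one attempt and no reset: what is moved stays moved. The work goes in short steps, each a Python script; the robot and the scene stay as the last script left them, time stands still between calls to the robot, and variables do not carry over. Pictures are saved under pics/ and viewed, and the job is handed in when it is done.

```bash
ls; mkdir -p pics; python3 - <<'E'
from station import bot
import cv2,numpy as np
for n in ("scene","side","wrist"):
    s=bot.snapshot(n); cv2.imwrite(f"pics/{n}0.png",s["color"][:,:,::-1])
    print(n,s["fx"],s["fy"],s["cx"],s["cy"],[k for k in s]); print(np.round(s.get("extrinsics",s.get("hand_eye")),3).tolist())
st=bot.get_state(); print(st["time_s"],np.round(st["orientation"],3).tolist(),st["opening"])
E
```

```text
pics
scene 383.6243355877926 383.6243355877926 318.8941245380873 204.5712607059776 ['color', 'fx', 'fy', 'cx', 'cy', 'extrinsics']
[[-0.487, -0.658, 0.575, 1144.504], [0.873, -0.361, 0.327, 308.108], [-0.008, 0.661, 0.75, 772.818], [0.0, 0.0, 0.0, 1.0]]
side 427.0850190283998 427.0850190283998 317.4362054027734 197.1736612662576 ['color', 'fx', 'fy', 'cx', 'cy', 'extrinsics']
[[0.912, 0.196, -0.36, 121.852], [-0.41, 0.466, -0.784, -1014.649], [0.014, 0.863, 0.506, 766.67], [0.0, 0.0, 0.0, 1.0]]
wrist 301.6108126841889 301.6108126841889 318.06679851633953 192.65430431240253 ['color', 'fx', 'fy', 'cx', 'cy', 'hand_eye']
[[-0.001, 0.253, -0.968, -179.258], [1.0, 0.0, -0.001, -0.181], [-0.0, -0.968, -0.253, -73.881], [0.0, 0.0, 0.0, 1.0]]
0.15 [[-0.001, 1.0, 0.0], [0.0, 0.0, -1.0], [-1.0, -0.001, -0.0]] 93.74943212111248
```

View pics/scene0.png

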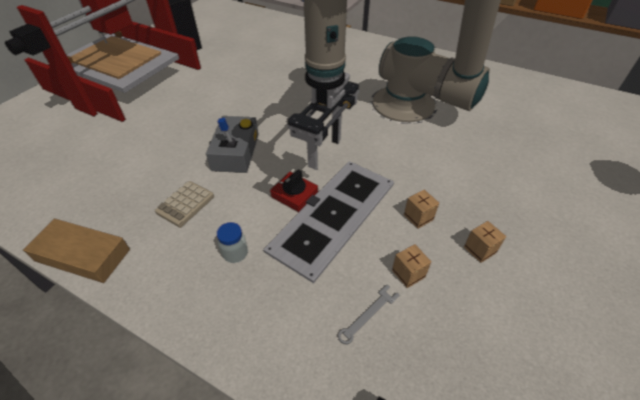

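View pics/side0.png

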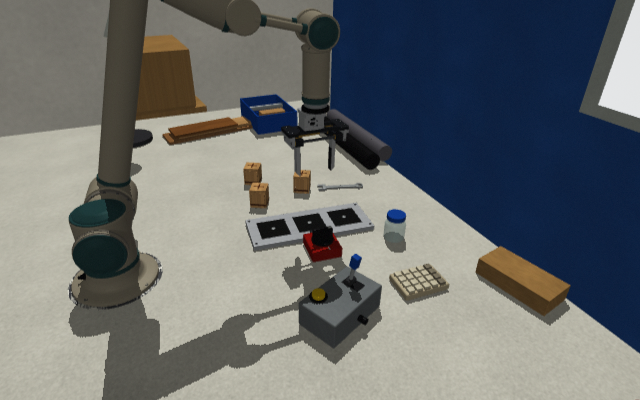

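View pics/wrist0.png

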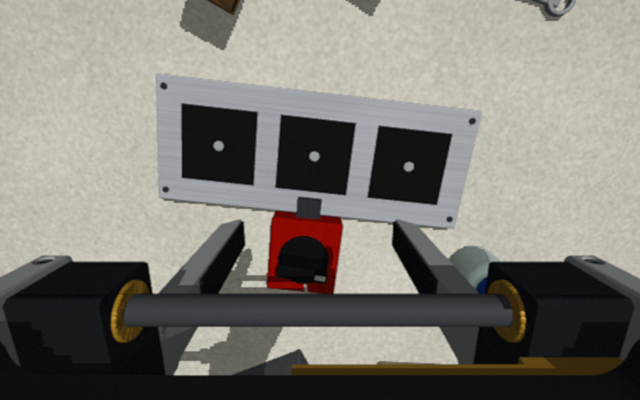

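Three pots are on the bench: scene view about (421,208), (485,241), (411,265). Next I'll look at enlarged crops.

```bash
cat > h.py <<'E'
import numpy as np, cv2
from station import bot
def cam(n):
    st=bot.get_state(); s=bot.snapshot(n)
    if n=="wrist":
        T=np.eye(4);T[:3,:3]=np.array(st["orientation"]);T[:3,3]=st["tcp_pos"];s["E"]=T@np.array(s["hand_eye"])
    else: s["E"]=np.array(s["extrinsics"])
    return s
def ray(s,u,v):
    d=np.array([(u-s["cx"])/s["fx"],-(v-s["cy"])/s["fy"],-1.0])
    return s["E"][:3,3],s["E"][:3,:3]@d
def onz(s,u,v,z):
    o,d=ray(s,u,v); return o+d*(z-o[2])/d[2]
def proj(s,p):
    c=np.linalg.inv(s["E"])@np.append(p,1); return np.array([s["cx"]+s["fx"]*c[0]/-c[2],s["cy"]+s["fy"]*c[1]/c[2]])
def tri(sa,a,sb,b):
    A=[];B=[]
    for s,p in((sa,a),(sb,b)):
        o,d=ray(s,*p); d=d/np.linalg.norm(d);M=np.eye(3)-np.outer(d,d);A.append(M);B.append(M@o)
    return np.linalg.lstsq(np.vstack(A),np.hstack(B),rcond=None)[0]
def crop(s,name,x0,y0,x1,y1):
    k=min(800/(x1-x0),600/(y1-y0)); im=cv2.resize(s["color"][y0:y1,x0:x1,::-1],None,fx=k,fy=k,interpolation=cv2.INTER_CUBIC)
    for x in range((x0+9)//10*10,x1,10): cv2.line(im,(int((x-x0+.5)*k),0),(int((x-x0+.5)*k),5 if x%50 else 14),(0,0,255),1); (x%50==0)and cv2.putText(im,str(x),(int((x-x0+.5)*k),24),0,.4,(0,0,255))
    for y in range((y0+9)//10*10,y1,10): cv2.line(im,(0,int((y-y0+.5)*k)),(5 if y%50 else 14,int((y-y0+.5)*k)),(0,0,255),1); (y%20==0)and cv2.putText(im,str(y),(15,int((y-y0+.5)*k)),0,.4,(0,0,255))
    cv2.imwrite(f"pics/{name}.png",im)
def R(a,x=(0,0,-1)):
    "tool down, jaw axis y at yaw a"
    x=np.array(x,float); y=np.array([np.cos(a),np.sin(a),0.]); return np.column_stack([x,y,np.cross(x,y)])
E
python3 - <<'E'
from h import *
a=cam("scene");b=cam("side")
crop(a,"c1",200,105,330,205);crop(a,"c2",260,155,510,345);crop(b,"c3",290,220,390,345)
E
```

```text
(no output)
```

View pics/c1.png

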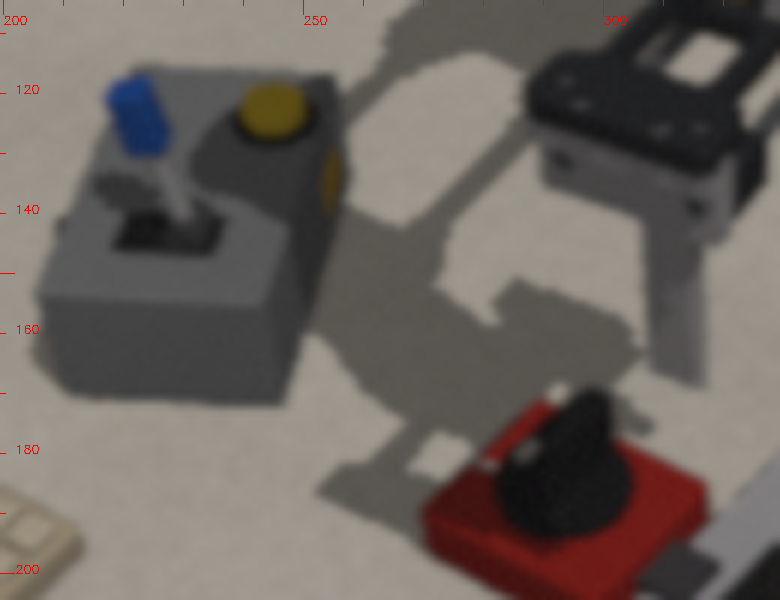

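View pics/c2.png

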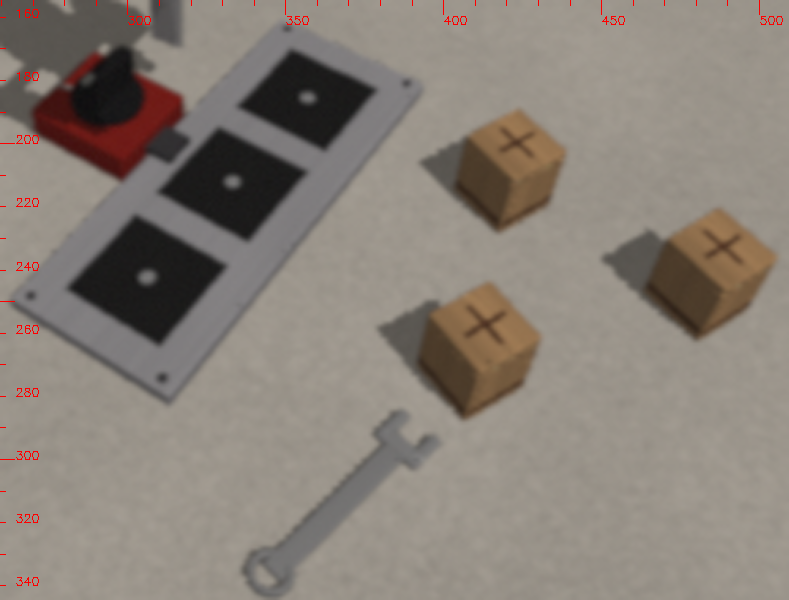

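View pics/c3.png

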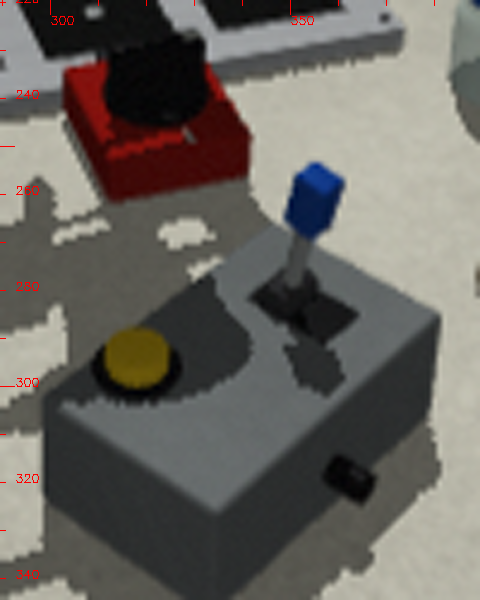

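```bash
python3 - <<'E'
from h import *
a=cam("scene");b=cam("side");w=cam("wrist")
print("btn",tri(a,(244,122.4),b,(318,293.7)),onz(a,244,122.4,84),onz(b,318,293.7,84))
print("lev",tri(a,(222.2,123.2),b,(355.3,261.2)))
for p in [(356.8,185.2),(333,212.2),(306.1,242.3)]: print("pad",onz(a,*p,15))
for p in [(218.5,146),(314.5,156.5),(409,167)]: print("padw",onz(w,*p,15))
for p in [(423,199.5),(488.6,232.1),(413.5,257.2)]: print("pot",onz(a,*p,68))
# box top corners in side: z=70
for p in [(216/4.8+289.5,510/4.8+219.5),(438/4.8+289.5,318/4.8+219.5),(275/4.8+289.5,222/4.8+219.5),(45/4.8+289.5,398/4.8+219.5)]: print("box",onz(b,*p,70))
E
```

```text
btn [ 433.97311222 -348.96571055   78.26895417] [ 440.6541677  -343.85429252   84.        ] [ 430.82847852 -353.84420014   84.        ]
lev [ 528.9661934  -342.36946541  138.90844948]
pad [451.86405319  34.81086077  15.        ]
pad [569.54416376  22.73011107  15.        ]
pad [685.4891376   10.09115737  15.        ]
padw [454.08728045  36.09984277  15.        ]
padw [570.84941806  23.29641903  15.        ]
padw [687.91183026  10.25626906  15.        ]
pot [466.39643178 218.40384682  68.        ]
pot [490.97922053 383.22803481  68.        ]
pot [639.0543189  256.27562052  68.        ]
box [ 429.41063098 -443.1916573    70.        ]
box [ 586.10311938 -374.93718035   70.        ]
box [ 545.81662426 -276.94217274   70.        ]
box [ 385.6964547  -348.85555936   70.        ]
```

```bash
python3 - <<'E'
from h import *
bot.grip(0)
bot.move_to([475,-430,260],R(0))
w=cam("wrist"); crop(w,"w1",150,0,550,300); np.savez("w1.npz",E=w["E"]); print(bot.get_state()["time_s"])
E
```

```text
3.5
```

View pics/w1.png

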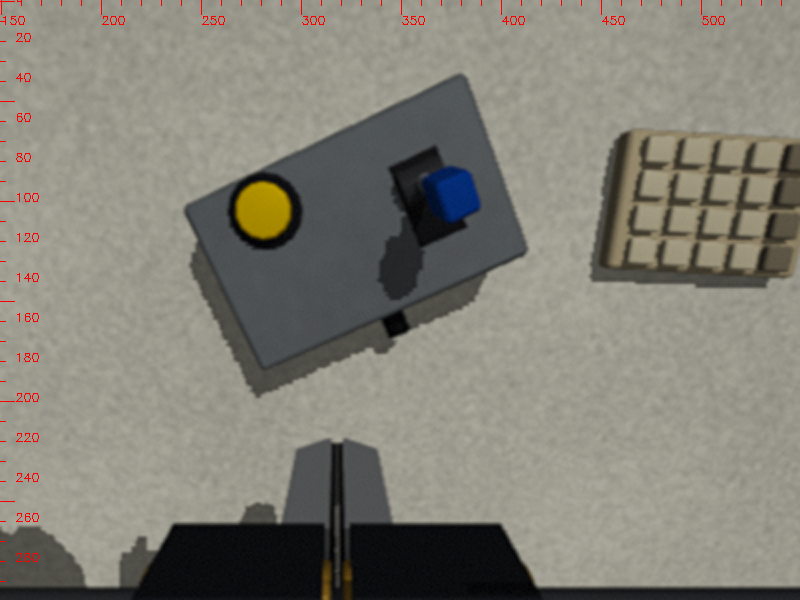

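```bash
python3 - <<'E'
from h import *
w=cam("wrist")
f=lambda x,y,z:onz(w,150+x/2-.5,y/2-.5,z)
C=[f(*p,70) for p in[(187,208),(465,75),(526,250),(262,368)]]
print(np.round(C,1),np.mean(C,0))
for i in range(4):
    d=C[(i+1)%4]-C[i];print(np.linalg.norm(d),np.degrees(np.arctan2(d[1],d[0])))
print("btn",f(264,210,84)); print("lev",f(452,194,148),f(449,192,150));print("slot",[f(*p,70).round(1) for p in[(390,168),(438,147),(465,225),(420,245)]])
E
```

```text
[[ 387.8 -343.    70. ]
 [ 547.2 -271.5   70. ]
 [ 588.9 -366.7   70. ]
 [ 429.  -439.2   70. ]] [ 488.23264751 -355.10694868   70.        ]
174.63717324456104 24.16707303723999
103.9366576845614 -66.32083867620996
175.57781127141692 -155.59245187647522
104.68569594477373 113.16863124264012
btn [ 434.60831543 -344.44948491   84.        ]
lev [ 528.77695893 -339.08616975  148.        ] [ 526.99458871 -338.32514903  150.        ]
slot [array([ 506.5, -320.6,   70. ]), array([ 533.8, -309.1,   70. ]), array([ 551.6, -352.3,   70. ]), array([ 525.4, -363.9,   70. ])]
```

```bash
python3 - <<'E'
from h import *
a=np.radians(24-90)
for t in (a,a+np.pi): print(bot.ik([434.5,-344.5,150],R(t)))
bot.move_to([434.5,-344.5,180],R(a))
bot.line_to([434.5,-344.5,92],rate=120)
bot.line_to([434.5,-344.5,77.5],rate=30)
print(bot.get_state()["force"],bot.get_state()["tcp_pos"])
bot.sleep(.3)
b=cam("side");crop(b,"s1",290,220,390,345)
bot.line_to([434.5,-344.5,200])
bot.move_to([475,-430,260],R(0))
w=cam("wrist"); crop(w,"w2",150,0,550,300);b=cam("side");crop(b,"s2",290,220,390,345)
print(bot.get_state()["time_s"],bot.get_state()["q"])
E
```

```text
[-7.95862216e-01  2.82194596e-01  1.63893754e+00 -4.44089210e-16
  1.22046052e+00  3.56055090e-01]
None
[0.5133003  0.03823859 4.38671322] [ 435.05758607 -345.05077306   77.96441372]
8.7 [-8.44061715e-01  3.54529225e-01  1.25717297e+00  7.83162606e-05
  1.53124237e+00 -8.43683260e-01]
```

View pics/w2.png

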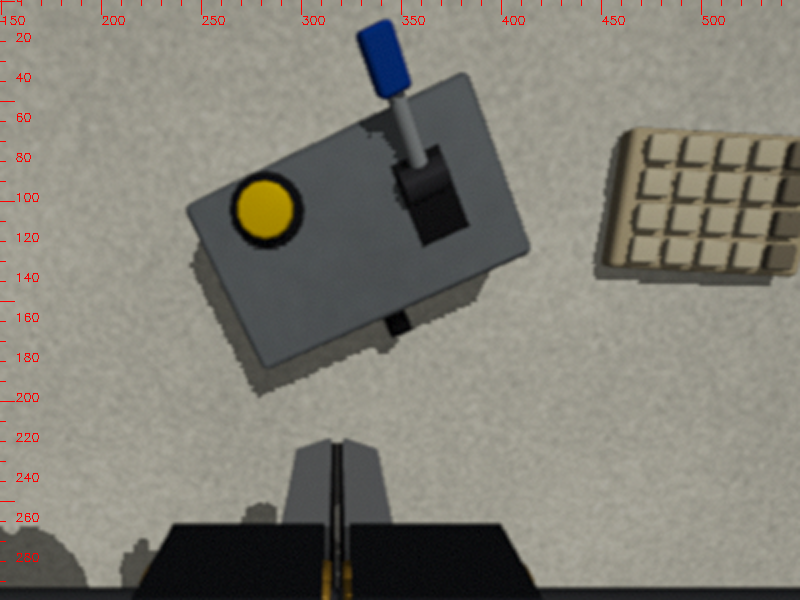

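View pics/s2.png

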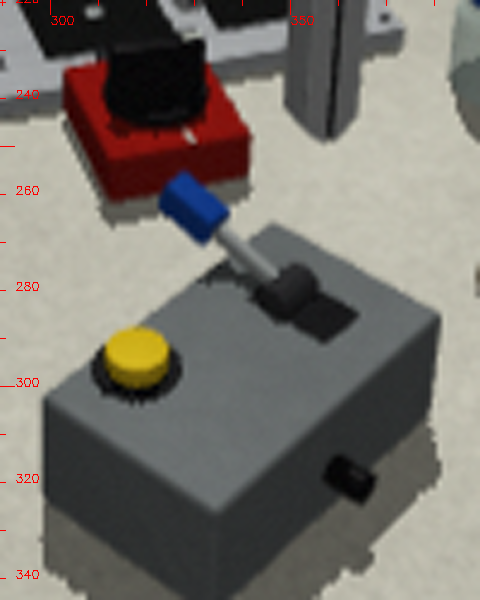

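```bash
python3 - <<'E'
from h import *
w=cam("wrist")
f=lambda x,y,z:onz(w,150+x/2-.5,y/2-.5,z)
y=np.array([np.cos(np.radians(24)),np.sin(np.radians(24)),0]);x=np.array([y[1],-y[0],0])
b=f(266,210,84)
for n,p in dict(drop=f(383,58,96),tip=f(374,27,98),up=f(451,193,145),hub=f(424,183,82)).items(): print(n,p.round(1),"x",(p-b)@x,"y",(p-b)@y)
E
```

```text
drop [ 498.5 -270.4   96. ] x -42.30949191698899 y 88.64371576100697
tip [ 493.6 -256.7   98. ] x -56.827732340396096 y 89.68190086423388
up [ 527.8 -339.3  145. ] x 32.60299920436415 y 87.31907331659706
hub [ 523.7 -330.5   82. ] x 22.844837316374438 y 87.23725810192606
```

```bash
python3 - <<'E'
from h import *
t=np.radians(24);y=np.array([np.cos(t),np.sin(t),0]);x=np.array([y[1],-y[0],0])
H=np.array([435.1,-344.5,0])+21*x+88.7*y+[0,0,73]
def P(j,dz=-14):
    a=j-.175; return H-66*np.sin(a)*x+[0,0,66*np.cos(a)+dz]
O=R(t)
bot.grip(50)
bot.move_to(P(1.45,60),O); bot.line_to(P(1.45),rate=100)
bot.grip(0,8); print(bot.get_state()["opening"])
for j in np.linspace(1.45,-.02,12)[1:]: bot.line_to(P(j),rate=80)
st=bot.get_state();print(st["opening"],st["force"],st["tcp_pos"]-P(-.02))
w=cam("wrist");crop(w,"w3",150,0,550,300)
bot.grip(50); bot.sleep(.2)
bot.line_to(P(-.02,90))
bot.move_to([475,-430,260],R(0))
w=cam("wrist"); crop(w,"w4",150,0,550,300);b=cam("side");crop(b,"s4",290,220,390,345)
print(bot.get_state()["time_s"])
E
```

```text
17.72958102534852
18.162717590641133 [-4.29195133 -3.11716832  0.1207834 ] [ 0.69341418 -2.39277165  0.67027551]
17.1667
```

View pics/w4.png

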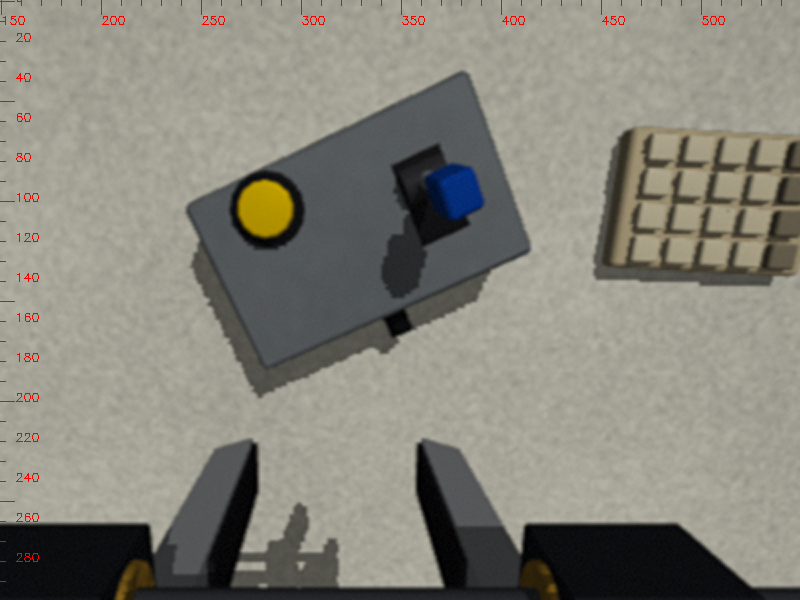

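View pics/s4.png

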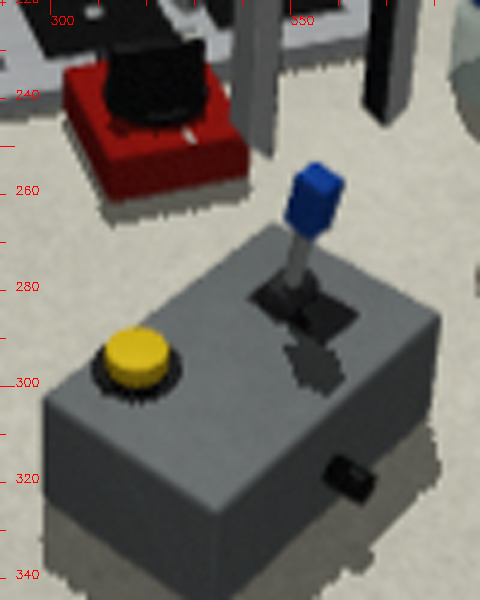

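Lever is back up, and the picture matches the start (button out). Now I'll survey the pots from above.

```bash
python3 - <<'E'
from h import *
bot.grip(94)
bot.line_to([475,-430,320],rate=300)
bot.move_to([560,160,320],R(0))
w=cam("wrist"); np.savez("wp.npz",**{k:w[k] for k in("E","fx","fy","cx","cy","color")})
crop(w,"p1",100,0,500,300)
print(bot.get_state()["time_s"])
E
```

```text
20.525
```

View pics/p1.png

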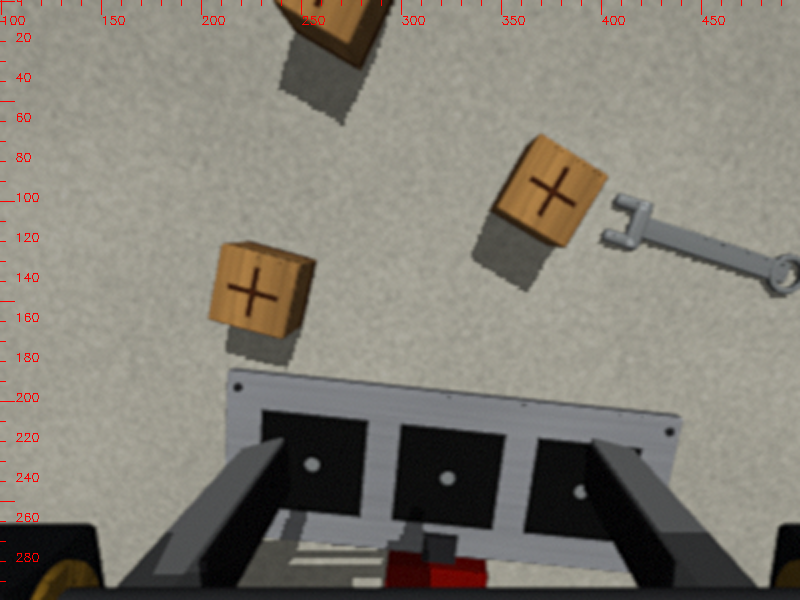

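```bash
cat > fit.py <<'E'
from h import *
from scipy.optimize import least_squares
rng=np.random.default_rng(0);D=[]
for i in range(400):
    p=np.array([rng.uniform(300,700),rng.uniform(-400,400),rng.uniform(60,400)])
    x=rng.normal(size=3);x[2]=-abs(x[2]); x/=np.linalg.norm(x)
    y=np.cross(x,rng.normal(size=3));y/=np.linalg.norm(y);O=np.column_stack([x,y,np.cross(x,y)])
    try:q=bot.ik(p,O)
    except Exception as e: q=None
    if q is not None:D.append((p,O,np.array(q)))
print(len(D))
from scipy.spatial.transform import Rotation as Ro
def fk(q,k):
    e,h,a2,a3,off,L=k
    Z=lambda a:Ro.from_euler('z',a).as_matrix(); Y=lambda a:Ro.from_euler('y',a).as_matrix()
    A=Z(q[0])@Y(q[1]); p=Z(q[0])@np.array([e,0,h])+A@np.array([0,0,a2])
    A=A@Y(q[2]); p=p+A@np.array([off,0,a3]); W=p; A=A@Z(q[3])@Y(q[4])@Z(q[5])
    return p+A@np.array([0,0,L]),A,W
def res(k): return np.concatenate([fk(q,k)[0]-p for p,O,q in D])
s=least_squares(res,[0,300,400,400,0,250]);print(s.x.round(2),np.abs(s.fun).max())
for p,O,q in D[:3]: print((fk(q,s.x)[1].T@O).round(3).tolist(), q.round(2))
np.save("k.npy",s.x)
Q=np.array([d[2] for d in D]);print(Q.min(0),Q.max(0))
E
python3 fit.py
```

```text
278
[ -0.68 136.71 630.78 421.7   60.44 391.28] 70.16797978821245
[[0.0, -1.0, -0.0], [0.0, 0.0, -1.0], [1.0, 0.0, 0.0]] [ 0.98  0.26  1.47 -0.9   1.56  2.12]
[[0.0, -1.0, 0.0], [0.0, -0.0, -1.0], [1.0, 0.0, 0.0]] [-1.04  0.52  1.86  1.39  1.52 -1.78]
[[-0.0, -1.0, 0.0], [0.0, -0.0, -1.0], [1.0, -0.0, 0.0]] [-1.17  0.32  2.    1.16  1.57 -2.25]
[-2.48139982 -0.67068652  0.39524107 -1.15474747  0.17319993 -2.68811821] [1.2360406  1.22273048 2.67521907 4.32006821 2.6857893  2.66364763]
```

```bash
cat > fk.py <<'E'
from h import *
from scipy.spatial.transform import Rotation as Ro
Zm=lambda a:Ro.from_euler('z',a).as_matrix(); Ym=lambda a:Ro.from_euler('y',a).as_matrix()
M=np.array([[0,-1,0],[0,0,-1],[1,0,0]],float)
def frames(q):
    A=[Zm(q[0])];
    for i,f in ((1,Ym),(2,Ym),(3,Zm),(4,Ym),(5,Zm)): A.append(A[-1]@f(q[i]))
    return A
try: V=np.load("V.npy")
except Exception: V=None
def fk(q):
    A=frames(q);P=[V[0]*0+[0,0,0]];p=np.zeros(3)
    for a,v in zip(A,V): p=p+a@v;P.append(p)
    return p,A[-1]@M,np.array(P)
E
sed -i '/^def fk/,$d' fit.py; sed -i 's/^from scipy.optimize.*/from fk import */' fit.py; cat >> fit.py <<'E'
A=np.vstack([np.hstack(frames(q)) for p,O,q in D]);b=np.hstack([p for p,O,q in D])
v,*_=np.linalg.lstsq(A,b,rcond=None); print(np.abs(A@v-b).max()); V=v.reshape(6,3)
print(V.round(1)); np.save("V.npy",V)
E
python3 fit.py
python3 - <<'E'
from h import *
z=np.load("wp.npz");w={k:z[k] for k in z}
f=lambda x,y,zz:onz(w,100+x/2-.5,y/2-.5,zz)
for n,c,ps in (("A",(252,292),[(222,242),(315,262),(283,338),(210,320)]),("B",(553,190),[(541,135),(607,178),(565,246),(492,210)]),("C",(318,2),[])):
    print(n,f(*c,68).round(1),[f(*p,68).round(1) for p in ps])
    for i in range(len(ps)):
        d=f(*ps[(i+1)%4],68)-f(*ps[i],68);print("  ",np.linalg.norm(d).round(1),(np.degrees(np.arctan2(d[1],d[0]))%90).round(1))
for n,l in (("A",[((230,288),(278,297)),((257,267),(248,317))]),("B",[((529,178),(576,204)),((571,168),(538,215))])):
    for p,q in l: d=f(*q,68)-f(*p,68); print(n,"cross",np.degrees(np.arctan2(d[1],d[0]))%90)
for p in[(312,464),(447,478),(581,492)]: print("pad",f(*p,15).round(1))
E
```

```text
278
1.9326762412674725e-12
[[  0.   23.1 136.8]
 [  0.   23.1 629.7]
 [ 60.4  23.1 210.6]
 [  0.    0.  210.6]
 [ -0.    0.  195.2]
 [  0.    0.  195.2]]
A [429.5 189.6  68. ] [array([411.4, 224.1,  68. ]), array([475.3, 210.4,  68. ]), array([449.3, 156.5,  68. ]), array([397.8, 169.7,  68. ])]
   65.3 77.9
   59.8 64.3
   53.2 75.7
   56.1 76.0
B [639.8 258.3  68. ] [array([630.2, 293.2,  68. ]), array([676.1, 266. ,  68. ]), array([650. , 221.1,  68. ]), array([598.6, 245.3,  68. ])]
   53.4 59.3
   51.9 59.8
   56.8 64.8
   57.4 56.6
C [485.7 371.8  68. ] []
A cross 79.22220233758185
A cross 75.43367645013633
B cross 62.73857853131006
B cross 55.42297980462885
pad [453.4  37.6  15. ]
pad [569.3  24.5  15. ]
pad [685.8  11.2  15. ]
```

```bash
cat >> fk.py <<'E'
LO=np.array([-2.89,-.75,.22,-1.18,.11,-2.7]);HI=np.array([2.89,2.08,2.7,4.32,2.71,2.7])
L=V[4,2]+V[5,2]; DY=V[:3,1].sum(); A2=V[1,2]; A3=np.array([V[2,0],V[2,2]+V[3,2]]); H0=V[0,2]
def iks(p,O):
    x=O[:,0]; W=np.asarray(p,float)-L*x; out=[]
    r=np.hypot(W[0],W[1]); 
    if r<DY+5: return out
    for sg in (1,):
        q1=np.arctan2(W[1],W[0])-np.arcsin(DY/r); rr=np.sqrt(r*r-DY*DY); h=W[2]-H0
        l3=np.hypot(*A3); g=np.arctan2(A3[0],A3[1]); d=np.hypot(rr,h)
        c=(d*d-A2**2-l3**2)/(2*A2*l3)
        if abs(c)>1: continue
        for s in (1,-1):
            b=s*np.arccos(c); q3=b-g; q2=np.arctan2(rr,h)-np.arctan2(l3*np.sin(b),A2+l3*np.cos(b))
            A=Zm(q1)@Ym(q2)@Ym(q3); B=A.T@O@M.T
            c5=np.clip(B[2,2],-1,1);q5=np.arccos(c5); q4=np.arctan2(B[1,2],B[0,2]); q6=np.arctan2(B[2,1],-B[2,0])
            for k in(-2*np.pi,0,2*np.pi):
              for m in(-2*np.pi,0,2*np.pi):
                q=np.array([q1,q2,q3,q4+k,q5,q6+m])
                if np.all(q>LO+.01) and np.all(q<HI-.01): out.append(q)
    return out
def tool(az,p,roll=0):
    "tool azimuth az, pitch p below horizontal (deg), jaw horizontal; roll 0 or 180"
    a,p,ro=np.radians([az,p,roll]); x=np.array([np.cos(a)*np.cos(p),np.sin(a)*np.cos(p),-np.sin(p)]); y0=np.array([-np.sin(a),np.cos(a),0]); z0=np.cross(x,y0)
    y=np.cos(ro)*y0+np.sin(ro)*z0; return np.column_stack([x,y,np.cross(x,y)])
G=bot.grip_depth
E
python3 - <<'E'
from fk import *
st=bot.get_state(); print(G,st["q"],iks(st["tcp_pos"],np.array(st["orientation"])),DY,L,A3,H0)
def sols(P,az,p):
    r=[]
    for ro in(0,180):
        O=tool(az,p,ro); 
        for q in iks(np.array(P)+G*O[:,0],O):
            X=fk(q)[2]; r.append((ro,q.round(2).tolist(),"elbow",X[2].round(0).tolist(),"W",X[4].round(0).tolist()))
    return r
for n,P,yaw in(("A",(430,190,36),-13),("B",(640,258,36),-30),("C",(488,375,36),-30)):
    for k in range(4):
        for s in sols(P,yaw+90*k,8): print(n,yaw+90*k,*s)
E
```

```text
18.8 [ 1.57370911e-01  2.48065570e-01  1.26732244e+00 -3.64036136e-04
  1.62628801e+00  1.58765493e-01] [array([ 1.57370911e-01,  2.48065570e-01,  1.26732244e+00, -3.64036136e-04,
        1.62628801e+00,  1.58765493e-01])] 69.4000000000004 390.3350000000005 [ 60.4 421.1] 136.80000000000024
A 77 0 [-0.63, 0.98, 2.36, 1.2, 1.36, 1.38] elbow [449.0, -272.0, 488.0] W [347.0, -168.0, 88.0]
A 77 180 [-0.63, 0.98, 2.36, 1.2, 1.36, -1.76] elbow [449.0, -272.0, 488.0] W [347.0, -168.0, 88.0]
A 167 0 [0.05, 1.07, 1.33, 0.33, 2.14, 1.79] elbow [550.0, 73.0, 439.0] W [788.0, 107.0, 88.0]
A 167 180 [0.05, 1.07, 1.33, 0.33, 2.14, -1.35] elbow [550.0, 73.0, 439.0] W [788.0, 107.0, 88.0]
A 257 0 [0.73, 1.03, 1.46, -0.67, 1.96, 1.18] elbow [373.0, 394.0, 459.0] W [513.0, 548.0, 88.0]
A 257 180 [0.73, 1.03, 1.46, -0.67, 1.96, -1.96] elbow [373.0, 394.0, 459.0] W [513.0, 548.0, 88.0]
B 60 0 [-0.28, 0.94, 2.19, 1.81, 1.43, 1.59] elbow [500.0, -98.0, 510.0] W [456.0, -61.0, 88.0]
B 60 180 [-0.28, 0.94, 2.19, 1.81, 1.43, -1.55] elbow [500.0, -98.0, 510.0] W [456.0, -61.0, 88.0]
B 150 0 [0.0, 1.28, 0.73, 0
[... 233 characters left out ...]
W [824.0, 577.0, 88.0]
B 240 180 [0.54, 1.37, 0.49, -0.9, 2.48, -2.43] elbow [504.0, 357.0, 265.0] W [824.0, 577.0, 88.0]
C 60 0 [-0.04, 1.09, 2.56, 2.06, 1.67, 1.12] elbow [561.0, 22.0, 426.0] W [304.0, 56.0, 88.0]
C 60 180 [-0.04, 1.09, 2.56, 2.06, 1.67, -2.02] elbow [561.0, 22.0, 426.0] W [304.0, 56.0, 88.0]
C 150 0 [0.15, 1.1, 1.23, 0.77, 2.06, 2.11] elbow [549.0, 129.0, 421.0] W [807.0, 191.0, 88.0]
C 150 180 [0.15, 1.1, 1.23, 0.77, 2.06, -1.03] elbow [549.0, 129.0, 421.0] W [807.0, 191.0, 88.0]
C 240 0 [0.73, 1.28, 0.71, -0.54, 2.5, 1.07] elbow [419.0, 437.0, 315.0] W [672.0, 694.0, 88.0]
C 240 180 [0.73, 1.28, 0.71, -0.54, 2.5, -2.07] elbow [419.0, 437.0, 315.0] W [672.0, 694.0, 88.0]
```

```bash
python3 - <<'E'
from h import *
a=cam("scene");b=cam("side");crop(b,"g1",200,40,400,190);crop(a,"g2",270,0,470,150);crop(a,"g3",370,170,530,290)
E
```

```text
(no output)
```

View pics/g1.png

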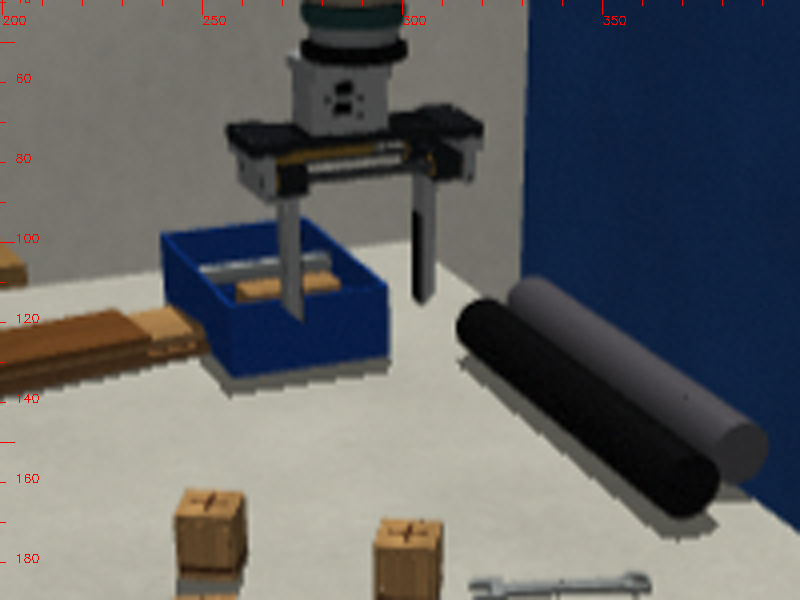

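View pics/g2.png

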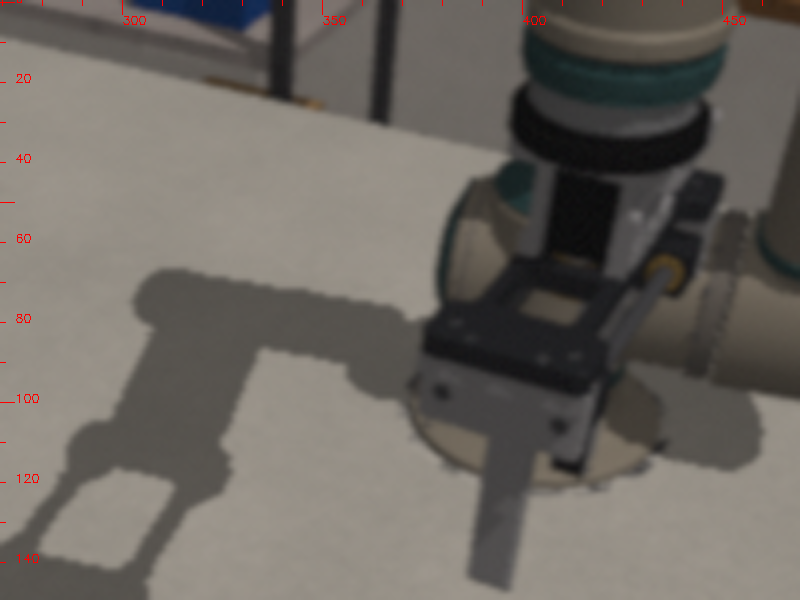

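View pics/g3.png

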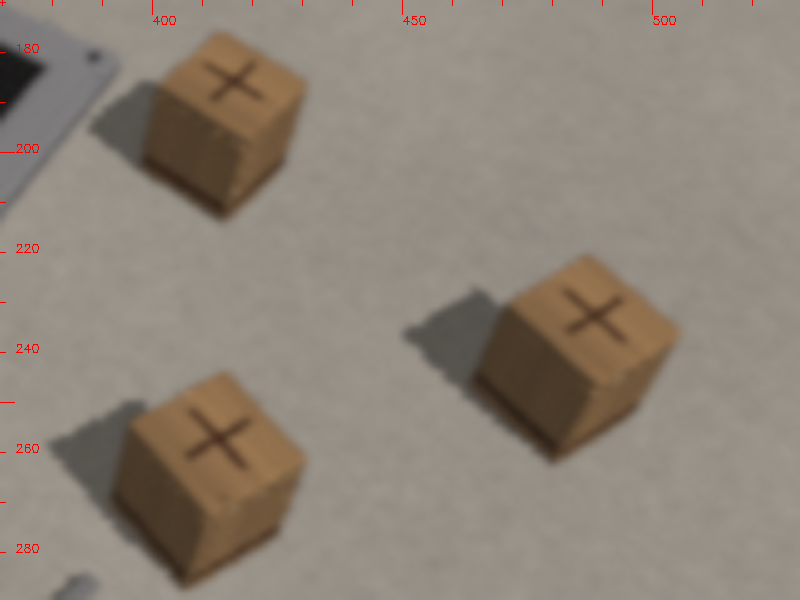

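```bash
python3 - <<'E'
from fk import *
def sols(P,az,p,ros=(0,180)):
    for ro in ros:
        O=tool(az,p,ro); 
        for q in iks(np.array(P)+G*O[:,0],O):
            X=fk(q)[2]; print(P[:2],az,ro,q.round(2).tolist(),"elbow",X[2].round(0).tolist(),"W",X[4].round(0).tolist())
for az in(-96,-85,-70,-50,20,40,55,70,): sols((453,37,50),az,8)
for az in(-96,-106): sols((569.5,24,50),az,8)
for az in(-96,-106): sols((687,11,50),az,8)
E
```

```text
(453, 37) -96 0 [0.58, 0.94, 1.77, -0.89, 1.71, 1.23] elbow [401.0, 316.0, 509.0] W [491.0, 403.0, 102.0]
(453, 37) -96 180 [0.58, 0.94, 1.77, -0.89, 1.71, -1.91] elbow [401.0, 316.0, 509.0] W [491.0, 403.0, 102.0]
(453, 37) -85 0 [0.64, 0.92, 1.9, -1.0, 1.61, 1.29] elbow [372.0, 338.0, 520.0] W [421.0, 404.0, 102.0]
(453, 37) -85 180 [0.64, 0.92, 1.9, -1.0, 1.61, -1.85] elbow [372.0, 338.0, 520.0] W [421.0, 404.0, 102.0]
(453, 37) 55 0 [-1.02, 0.97, 2.43, 1.2, 1.33, 1.32] elbow [309.0, -420.0, 493.0] W [242.0, -264.0, 102.0]
(453, 37) 55 180 [-1.02, 0.97, 2.43, 1.2, 1.33, -1.82] elbow [309.0, -420.0, 493.0] W [242.0, -264.0, 102.0]
(453, 37) 70 0 [-0.91, 0.91, 2.21, 1.01, 1.44, 1.59] elbow [341.0, -364.0, 524.0] W [327.0, -309.0, 102.0]
(453, 37) 70 180 [-0.91, 0.91, 2.21, 1.01, 1.44, -1.55] elbow [341.0, -364.0, 524.0] W [327.0, -309.0, 102.0]
(569.5, 24) -96 0 [0.47, 0.99, 1.54, -1.01, 1.77, 1.06] elbow [448.0, 282.0, 481.0] W [608.0, 390.0, 102.0]
(569.5, 24) -96 180 [0.47, 0.99, 1.54, -1.01, 1.77, -2.08] elbow [448.0, 282.0, 481.0] W [608.0, 390.0, 102.0]
(569.5, 24) -106 0 [0.42, 1.03, 1.41, -0.92, 1.88, 1.02] elbow [473.0, 263.0, 461.0] W [671.0, 378.0, 102.0]
(569.5, 24) -106 180 [0.42, 1.03, 1.41, -0.92, 1.88, -2.12] elbow [473.0, 263.0, 461.0] W [671.0, 378.0, 102.0]
(687, 11) -96 0 [0.39, 1.07, 1.26, -1.11, 1.82, 0.86] elbow [493.0, 255.0, 437.0] W [725.0, 377.0, 102.0]
(687, 11) -96 180 [0.39, 1.07, 1.26, -1.11, 1.82, -2.28] elbow [493.0, 255.0, 437.0] W [725.0, 377.0, 102.0]
(687, 11) -106 0 [0.35, 1.13, 1.1, -1.04, 1.96, 0.81] elbow [518.0, 240.0, 406.0] W [788.0, 365.0, 102.0]
(687, 11) -106 180 [0.35, 1.13, 1.1, -1.04, 1.96, -2.33] elbow [518.0, 240.0, 406.0] W [788.0, 365.0, 102.0]
```

```bash
python3 - <<'E'
from h import *
bot.line_to([560,260,330],rate=300)
w=cam("wrist"); np.savez("wp2.npz",**{k:w[k] for k in("E","fx","fy","cx","cy","color")})
crop(w,"p2",140,30,460,270)
print(bot.get_state()["time_s"])
E
```

```text
21.1583
```

View pics/p2.png

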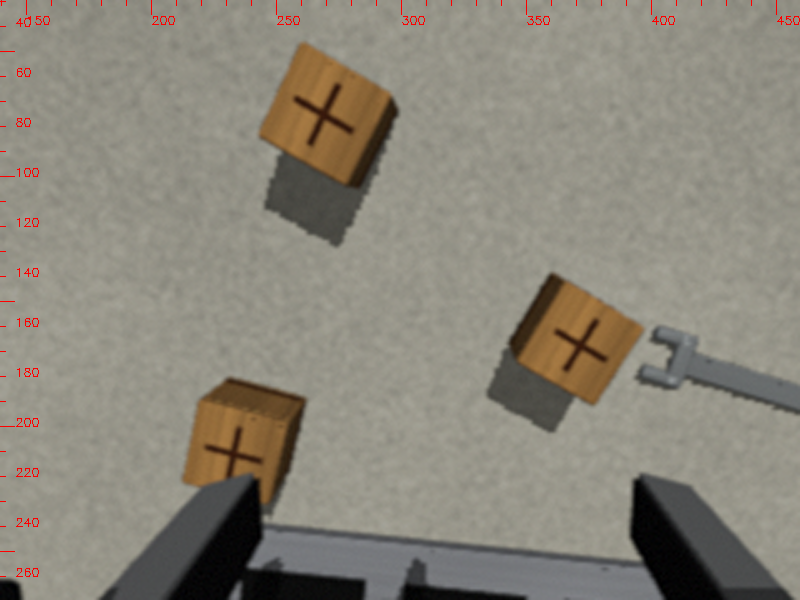

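```bash
python3 - <<'E'
from h import *
z=np.load("wp2.npz");w={k:z[k] for k in z}
f=lambda x,y,zz:onz(w,140+x/2.5-.5,30+y/2.5-.5,zz)
for n,c,ls in (("C",(324,114),[((294,98),(354,132)),((338,85),(310,144)),((262,135),(350,187)),((305,42),(392,93)),((305,42),(262,135))]),("B",(581,345),[((555,328),(608,360)),((597,319),(565,371)),((516,358),(593,404)),((643,328),(593,404))]),("A",(234,454),[((205,447),(262,462)),((239,428),(231,475)),((198,402),(298,424))])):
    print(n,f(*c,68).round(1),[(np.degrees(np.arctan2(*(f(*q,68)-f(*p,68))[1::-1]))%90).round(1) for p,q in ls])
print("wrench",f(655,350,8),f(800,400,8))
E
```

```text
C [493.1 385.4  68. ] [np.float64(61.5), np.float64(61.4), np.float64(60.0), np.float64(61.2), np.float64(61.2)]
B [640.  257.4  68. ] [np.float64(59.4), np.float64(60.7), np.float64(59.2), np.float64(59.6)]
A [430.  189.5  68. ] [np.float64(74.3), np.float64(76.9), np.float64(77.0)]
wrench [700.95044926 243.60074573   8.        ] [802.82095414 208.99233699   8.        ]
```

```bash
cat > job.py <<'E'
from fk import *
def qfor(P,az,p,ro):
    O=tool(az,p,ro); s=iks(np.array(P,float)+G*O[:,0],O); return s[0],O
def go(q):
    q0=np.array(bot.get_state()["q"]); t=np.linspace(0,1,40)
    X=np.array([fk(q0+(q-q0)*a)[2] for a in t]); print("  path minz tcp %.0f W %.0f, min r W %.0f"%(X[:,-1,2].min(),X[:,4,2].min(),np.hypot(X[:,4,0],X[:,4,1]).min()))
    if X[:,-1,2].min()<140 or X[:,4,2].min()<130 or np.hypot(X[:,4,0],X[:,4,1]).min()<170: raise SystemExit("path unsafe")
    bot.movej(q.tolist())
def pick(x,y,az,p=10,h=36,up=150,op=78):
    q,O=qfor((x,y,h+up),az,p,180); bot.grip(op); go(q)
    T=np.array([x,y,h])+G*O[:,0]
    bot.line_to(T+[0,0,50],rate=250); bot.line_to(T,rate=80)
    print("  F",np.array(bot.get_state()["force"]).round(1))
    bot.grip(0,30); print("  open",bot.get_state()["opening"])
    bot.line_to(T+[0,0,up],rate=150); print("  lifted",bot.get_state()["opening"],bot.get_state()["time_s"])
def place(x,y,az,p=8,zc=47,up=150):
    q,O=qfor((x,y,zc+up),az,p,0); go(q); print("  at place",bot.get_state()["opening"],bot.get_state()["time_s"])
    bot.sleep(.3)
    T=np.array([x,y,zc])+G*O[:,0]
    bot.line_to(T+[0,0,40],rate=200)
def release(x,y,az,p=8,zc=47,up=150):
    O=tool(az,p,0);T=np.array([x,y,zc])+G*O[:,0]
    bot.line_to(T+[0,0,9],rate=60); print("  F",np.array(bot.get_state()["force"]).round(1))
    bot.grip(0,5); bot.line_to(T+[0,0,1],rate=25); bot.sleep(.3); print("  F",np.array(bot.get_state()["force"]).round(1))
    bot.grip(80); bot.sleep(.3)
    bot.line_to(T+[0,0,up],rate=150); print("  t",bot.get_state()["time_s"])
E
python3 - <<'E'
from job import *
bot.line_to([560,260,380],rate=300)
pick(640,257.5,60)
b=cam("side");crop(b,"b1",180,40,420,220)
E
```

```text
path minz tcp 183 W 251, min r W 461
  F [-0.6  0.1 -0.6]
  open 55.727361764190974
  lifted 55.56471014108434 26.425
```

View pics/b1.png

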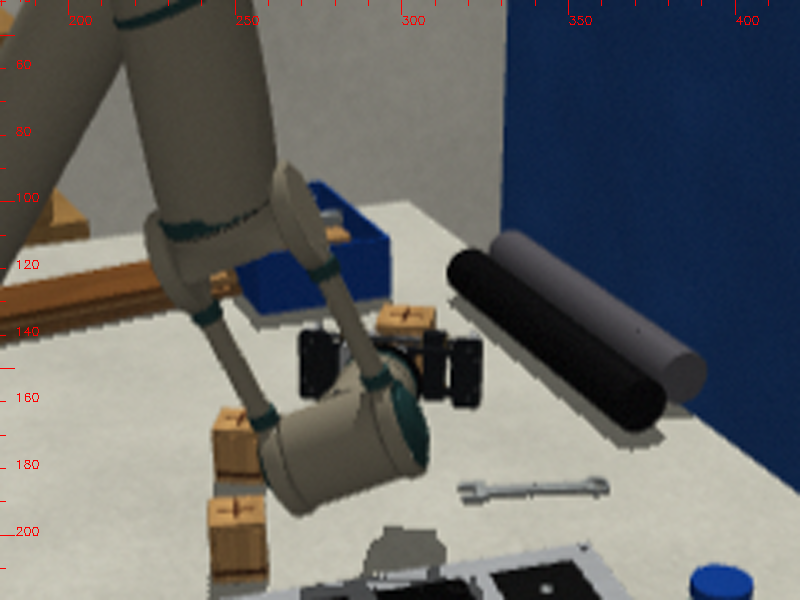

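```bash
python3 - <<'E'
from job import *
for P,az,p,ro in(((640,257.5,36),60,10,180),((687,11,47),-96,8,0),((430,190,36),77,10,180),((453,37,47),55,8,0),((493,385,36),61,10,180),((569.5,24,47),-96,8,0)):
    q,O=qfor(P,az,p,ro); X=fk(q)[2]; print(P,az,"W",X[4].round(0),"q5axis",frames(q)[3][:,1].round(2))
E
```

```text
(640, 257.5, 36) 60 W [457. -59. 101.] q5axis [ 0.87 -0.49  0.04]
(687, 11, 47) -96 W [725. 377.  99.] q5axis [-0.75  0.17 -0.64]
(430, 190, 36) 77 W [ 348. -167.  101.] q5axis [ 0.96 -0.25 -0.16]
(453, 37, 47) 55 W [ 242. -264.   99.] q5axis [ 0.77 -0.58 -0.25]
(493, 385, 36) 61 W [316.  65. 101.] q5axis [ 0.79 -0.51 -0.35]
(569.5, 24, 47) -96 W [608. 390.  99.] q5axis [-0.86  0.16 -0.48]
```

```bash
python3 - <<'E'
from job import *
place(687,11,-96)
b=cam("side");crop(b,"b2",200,60,440,240);a=cam("scene");crop(a,"b3",250,100,490,280)
E
```

```text
path minz tcp -1 W 239, min r W 461path unsafe
```

```bash
python3 - <<'E'
s=open('job.py').read()
i=s.index("def go");j=s.index("def pick")
s=s[:i]+'''def chk(q0,q):
    X=np.array([fk(q0+(q-q0)*a)[2] for a in np.linspace(0,1,40)])
    return X[:,-1,2].min(),X[:,4,2].min(),np.hypot(X[:,4,0],X[:,4,1]).min()
def go(q):
    q0=np.array(bot.get_state()["q"]); ok=lambda m:m[0]>140 and m[1]>130 and m[2]>170
    m=chk(q0,q); print("  direct",np.round(m))
    if ok(m): bot.movej(q.tolist()); return
    for d in np.arange(.2,1.2,.1):
      for e in (0,.2,-.2,-.4):
        a,b=q0.copy(),q.copy()
        a[1]-=d;b[1]-=d;a[2]+=e;b[2]+=e
        if np.any(a<LO) or np.any(a>HI) or np.any(b<LO) or np.any(b>HI): continue
        ms=[chk(q0,a),chk(a,b),chk(b,q)]
        if all(ok(m) for m in ms):
            print("  via",round(d,1),e,np.round(ms[1])); [bot.movej(v.tolist()) for v in(a,b,q)]; return
    raise SystemExit("path unsafe")
'''+s[j:]
open('job.py','w').write(s)
E
python3 - <<'E'
from job import *
place(687,11,-96)
b=cam("side");crop(b,"b2",200,60,440,240);a=cam("scene");crop(a,"b3",250,100,490,280)
E
```

```text
direct [ -1. 239. 461.]
  via 0.2 -0.4 [142. 441. 562.]
  at place 55.621104415766325 30.9667
```

View pics/b2.png

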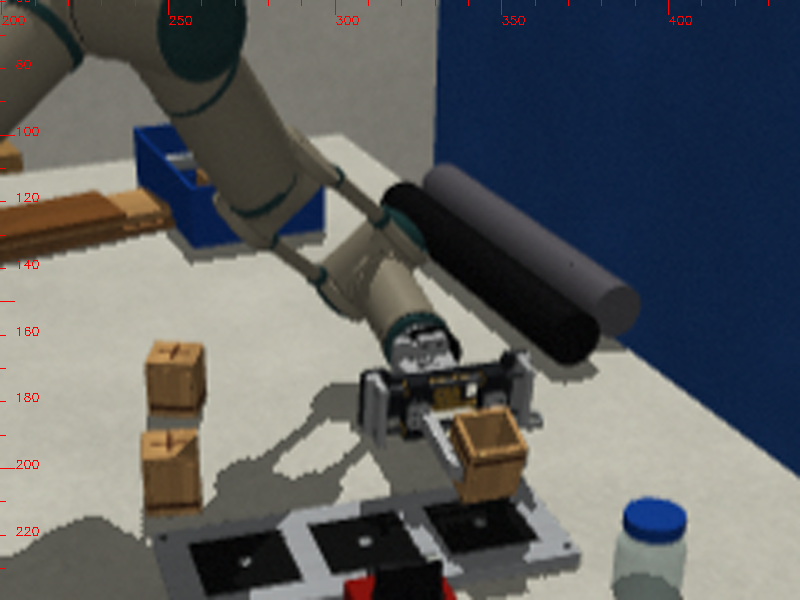

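View pics/b3.png

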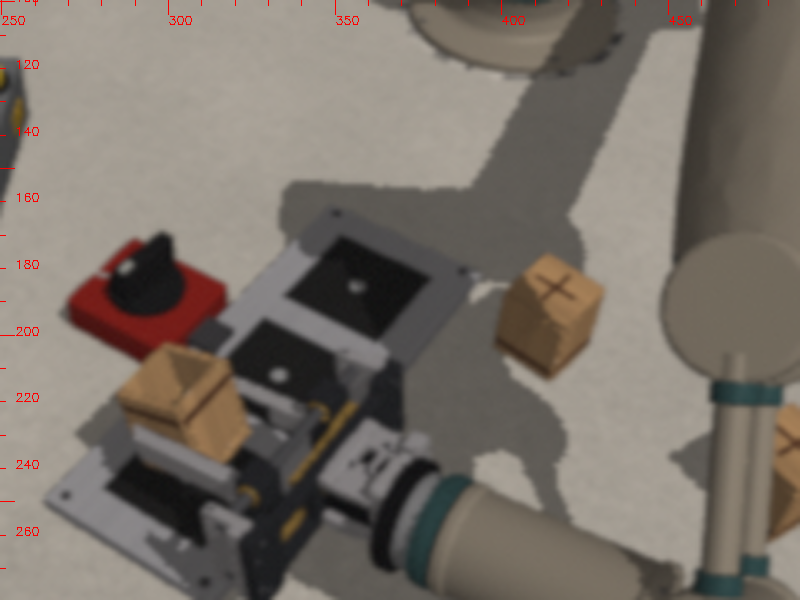

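```bash
python3 - <<'E'
from job import *
release(687,11,-96)
b=cam("side");crop(b,"b4",200,100,440,280)
E
```

```text
F [-0.8 -0.4 -0.8]
  F [0.1 2.2 4.7]
  t 35.7333
```

View pics/b4.png

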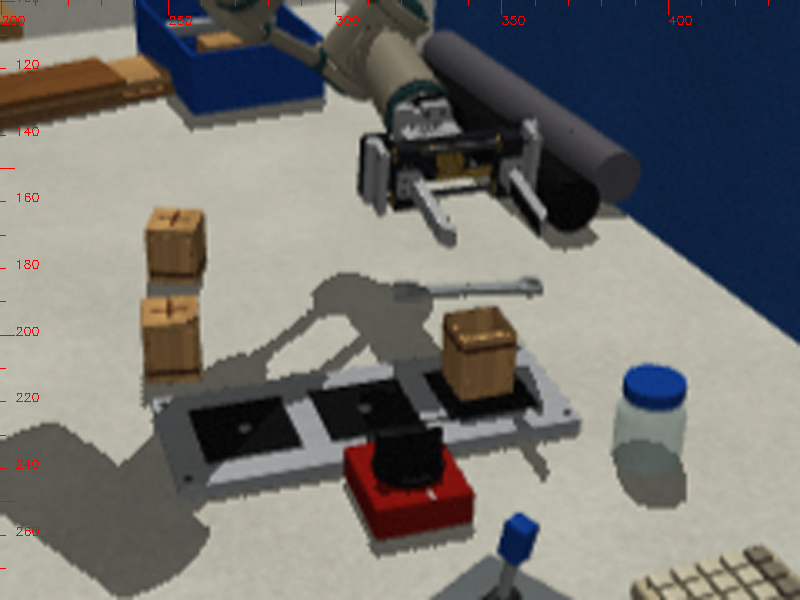

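The pot stands mouth-up on the far pad. Pot A comes next.

```bash
python3 - <<'E'
from job import *
pick(430,189.7,76.5)
place(453,37,55)
b=cam("side");crop(b,"a2",160,60,400,240)
E
```

```text
direct [ 40. 231. 383.]
  via 0.3 -0.2 [143. 398. 406.]
  F [-0.2  0.7  1.1]
  open 56.99280049511333
  lifted 56.8252060629375 42.4417
  direct [182. 249. 358.]
  at place 56.67866910632465 45.05
```

View pics/a2.png

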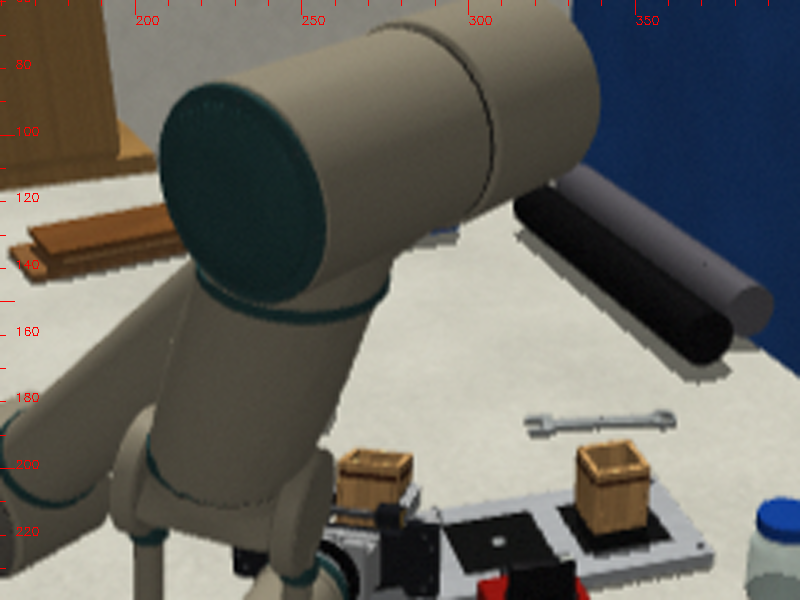

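```bash
python3 - <<'E'
from job import *
release(453,37,55)
a=cam("scene");crop(a,"a3",250,130,530,340)
E
```

```text
F [ 0.1 -0.2 -1.1]
  F [-1.3 -2.3  4.8]
  t 49.7667
```

View pics/a3.png

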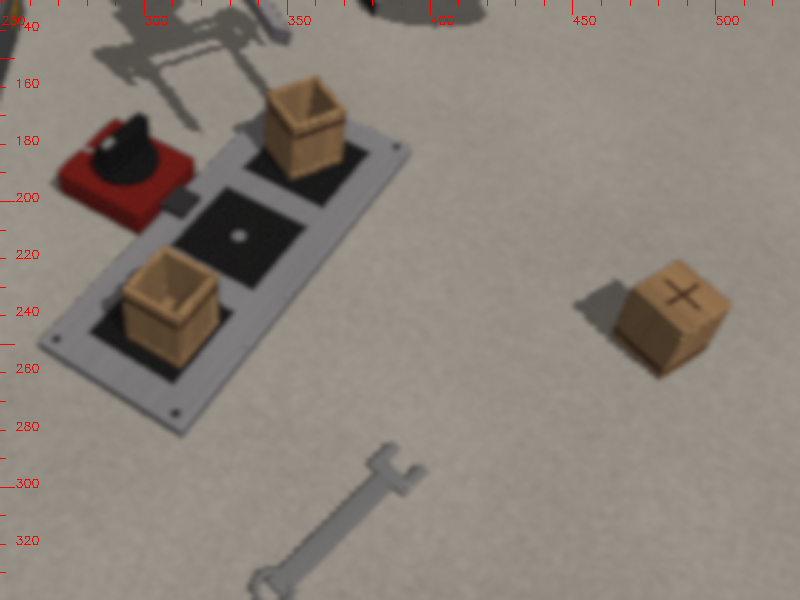

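```bash
python3 - <<'E'
from h import *
a=cam("scene");f=lambda x,y,z:onz(a,250+x/2.857-.5,130+y/2.857-.5,z)
for c in ([(267,95),(317,77),(345,110),(300,133)],[(123,290),(165,247),(218,278),(180,323)]): print(np.mean([f(*p,83) for p in c],0).round(1))
print(f(239,236,15))
E
```

```text
[449.   29.1  83. ]
[690.7  24.7  83. ]
[569.06470073  22.92838631  15.        ]
```

```bash
python3 - <<'E'
from job import *
pick(493,385,61)
place(568.5,13,-96)
a=cam("scene");crop(a,"d1",250,100,490,280)
E
```

```text
direct [183. 248. 322.]
  F [-1.1  0.6 -0.4]
  open 55.95778159171596
  lifted 56.080325376228586 55.7833
  direct [ 57. 229. 322.]
  via 0.3 0.2 [142. 323. 196.]
  at place 55.792004777414895 59.775
```

View pics/d1.png

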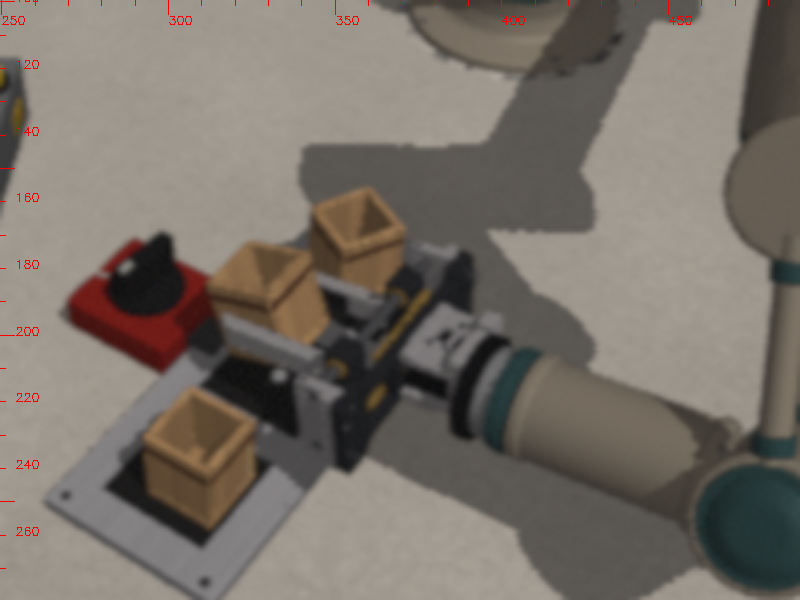

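```bash
python3 - <<'E'
from job import *
release(568.5,13,-96)
q=np.array(bot.get_state()["q"]); O=R(0); s=iks([570,-60,330],O)[0]
go(s); bot.sleep(.2)
w=cam("wrist"); np.savez("wf.npz",**{k:w[k] for k in("E","fx","fy","cx","cy","color")})
crop(w,"f1",120,20,520,320)
print(bot.get_state()["time_s"])
E
```

```text
F [ 0.3  0.1 -1.5]
  F [-0.1  3.1  6.2]
  t 64.4917
  direct [189. 248. 573.]
65.7667
```

View pics/f1.png

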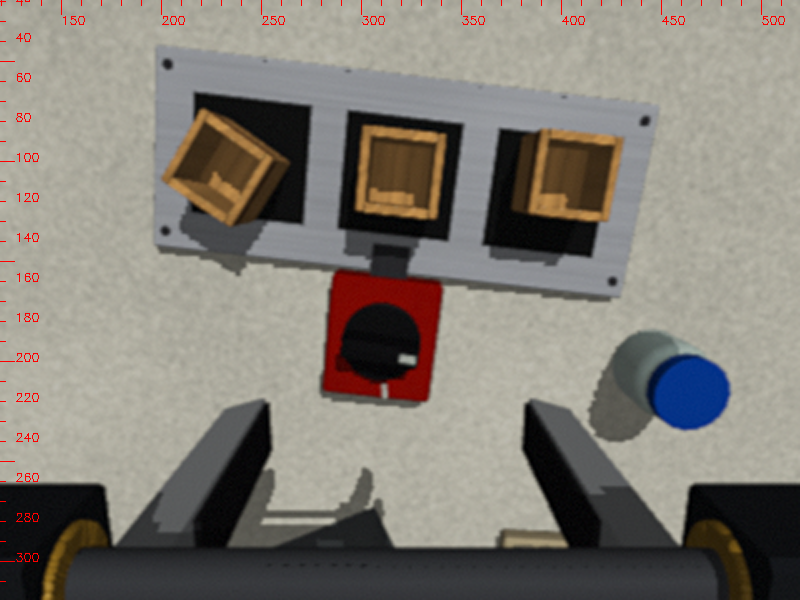

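```bash
python3 - <<'E'
from h import *
z=np.load("wf.npz");w={k:z[k] for k in z}
f=lambda x,y,zz:onz(w,120+x/2-.5,20+y/2-.5,zz)
for c in([(203,110),(272,157),(237,225),(164,178)],[(364,126),(446,128),(438,219),(356,216)],[(541,129),(622,138),(609,220),(528,212)]):
    P=[f(*p,83) for p in c]; print("pot",np.mean(P,0).round(1),[np.linalg.norm(P[i]-P[i-1]).round(0) for i in range(4)])
print("pad1",np.mean([f(*p,15) for p in[(348,111),(463,124),(449,239),(338,228)]],0).round(1))
S=[f(*p,15) for p in[(167,64),(644,121),(613,281),(165,231)]];print("screws",np.round(S,1).tolist(),np.mean(S,0))
# knob
print("disc",f(381,342,43),"white",f(408,359,77),"mark",f(385,391,34)); print("block",np.mean([f(*p,34) for p in[(334,271),(441,283),(428,401),(323,390)]],0))
E
```

```text
pot [448.4  28.8  83. ] [np.float64(53.0), np.float64(53.0), np.float64(52.0), np.float64(57.0)]
pot [571.   25.9  83. ] [np.float64(59.0), np.float64(54.0), np.float64(59.0), np.float64(56.0)]
pot [688.3  24.7  83. ] [np.float64(54.0), np.float64(54.0), np.float64(53.0), np.float64(56.0)]
pad1 [569.9  24.8  15. ]
screws [[395.0, 106.0, 15.0], [756.9, 66.4, 15.0], [744.6, -56.7, 15.0], [381.8, -17.5, 15.0]] [569.56457656  24.56257313  15.        ]
disc [ 555.75745134 -101.68775276   43.        ] white [ 576.74073322 -105.98726567   77.        ] mark [ 558.59137269 -145.61165233   34.        ]
block [ 555.85051239 -100.4430937    34.        ]
```

```bash
python3 - <<'E'
from job import *
O=R(np.radians(84)); bot.grip(84)
q=iks([688.3,24.7,190],O); print(len(q)); go(q[0])
bot.line_to([688.3,24.7,60],rate=150); bot.line_to([688.3,24.7,38],rate=60)
bot.grip(0,15); print(bot.get_state()["opening"])
bot.line_to([688.3,24.7,42],rate=40); bot.line_to([686.3,11.5,42],rate=40);bot.line_to([686.3,11.5,38.5],rate=20)
print(bot.get_state()["opening"],bot.get_state()["force"])
bot.grip(80); bot.sleep(.2); bot.line_to([686.3,11.5,250],rate=150)
go(iks([570,-60,330],R(0))[0]); bot.sleep(.2)
w=cam("wrist"); np.savez("wf.npz",**{k:w[k] for k in("E","fx","fy","cx","cy","color")})
crop(w,"f2",120,20,520,320);print(bot.get_state()["time_s"])
E
```

```text
1
  direct [190. 580. 573.]
56.10131120126625
55.86124643014606 [-0.61558557  0.06610597 -0.83311199]
  direct [249. 639. 573.]
74.1917
```

View pics/f2.png

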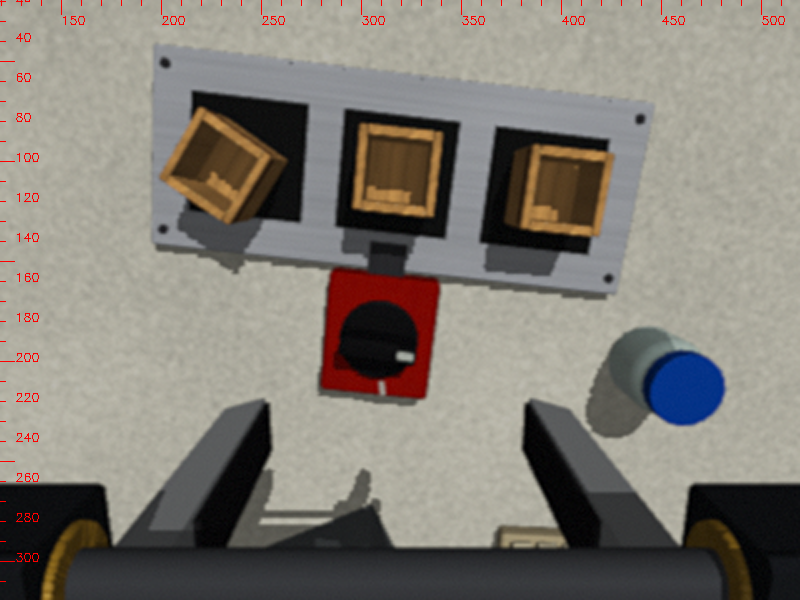

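```bash
python3 - <<'E'
from job import *
a=np.radians(79); X,Y=555.7,-102.2; O=R(a); bot.grip(45)
q=iks([X,Y,160],O); print(q); go(q[0])
bot.line_to([X,Y,90],rate=150); bot.line_to([X,Y,50],rate=60)
print(np.round(bot.get_state()["force"],1))
bot.grip(0,25); st=bot.get_state(); print(st["opening"],np.round(st["torque"],2))
q=np.array(st["q"])
for d in (.3,.6,.9,1.1,1.27):
    t=q.copy();t[5]+=d; bot.movej(t.tolist()); st=bot.get_state(); print(d,np.round(st["torque"],2),np.round(st["force"],1))
bot.sleep(.3); bot.grip(45); bot.sleep(.2)
bot.line_to([X,Y,200],rate=120)
go(iks([570,-60,330],R(0))[0]); bot.sleep(.2)
w=cam("wrist"); np.savez("wk.npz",**{k:w[k] for k in("E","fx","fy","cx","cy","color")})
crop(w,"k1",120,20,520,320);print(bot.get_state()["time_s"])
E
```

```text
[array([-0.30501826,  0.28998659,  1.60100881,  0.        ,  1.25059726,
       -1.68382837])]
  direct [160. 550. 565.]
[ 0.2 -0.2  0.1]
15.989936444971663 [-0.86  0.27  0.06]
0.3 [-0.29  0.06  0.01] [-0.7 -2.2  1.1]
0.6 [-0.4   0.12  0.01] [-1.1 -2.2  0.1]
0.9 [-0.43  0.14 -0.15] [-1.3 -2.1  0.8]
1.1 [-0.53  0.24 -0.24] [-1.2 -3.3  1. ]
1.27 [-0.47  0.19 -0.03] [-0.7 -2.6  1.2]
  direct [199. 589. 565.]
83.375
```

View pics/k1.png

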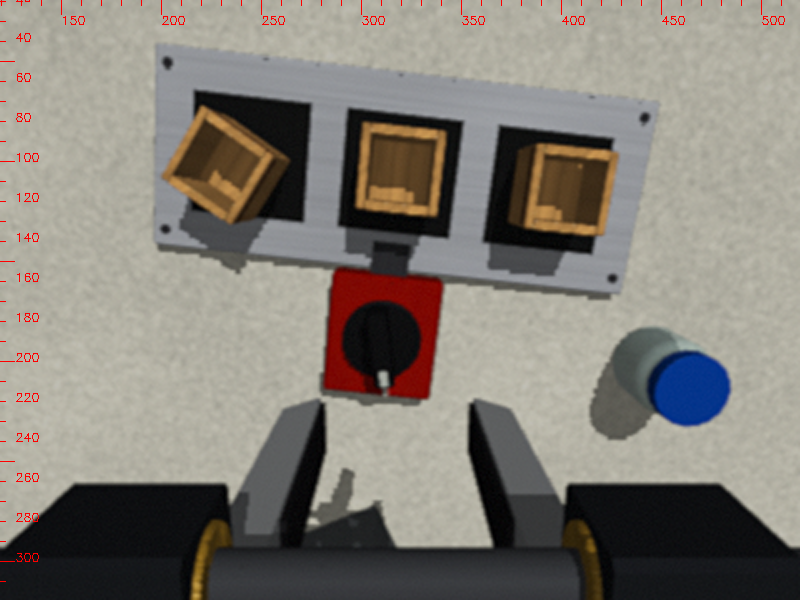

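```bash
python3 - <<'E'
from h import *
z=np.load("wk.npz");w={k:z[k] for k in z}
f=lambda x,y,zz:onz(w,120+x/2-.5,20+y/2-.5,zz)
p=f(383,379,77)-np.array([555.7,-102.2,77]);m=f(385,390,34)-np.array([555.7,-102.2,34]);print(np.degrees(np.arctan2(p[1],p[0])),np.degrees(np.arctan2(m[1],m[0])))
for c in([(203,107),(272,157),(237,222),(164,175)],[(364,124),(446,126),(438,217),(356,214)],[(536,143),(617,151),(604,235),(524,228)]): print(np.mean([f(*p,83) for p in c],0).round(1))
bot.move_to([500,100,400],R(0))
b=cam("side");crop(b,"z1",200,130,450,345)
E
```

```text
-84.85352437034362 -87.02979094205695
[448.3  28.7  83. ]
[570.8  25.3  83. ]
[685.8  12.9  83. ]
```

View pics/z1.png

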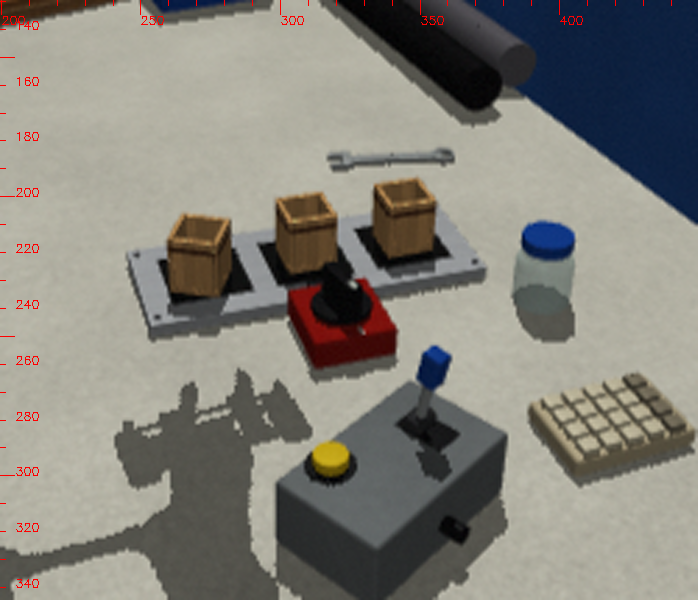

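The lever is up, the button is out, three pots stand mouth-up on their pads and the knob points to its mark. Handing in.

```bash
python3 - <<'E'
from station import bot
bot.sleep(.2); print(bot.get_state()["time_s"]); print(bot.sign_off())
E
```

```text
84.4
the job is handed in; nothing more can be done
None
```

The job is done and handed in at about 84 s of the 210 s allowed. The sign-off reports no verdict, so the results below are from my own last pictures.

- **Breaker:** I pressed the test button, saw the lever drop in the pictures, and lifted it back up. The last side picture shows it up as at the start, with the button out.
- **Pots:** All three are turned mouth-up, one to a pad. My last measurement puts them about 1 to 2 mm (middle pad), 1 to 2 mm (far pad) and 10 mm (near pad) from the pad centres. The far pot first settled 13–14 mm off, so I gripped it again and moved it to the centre. I left the near one, which is inside the 20 mm limit.
- **Knob:** I turned it after the pots were standing. The resisting torque rose to 0.24 N m and then fell away as it passed the detent. The white end now points about 2° short of the white mark, which I put at about 1.33 rad.
- **Wrench, jar and keypad:** I did not touch them on purpose, and they look unmoved in the pictures.

One pot was found a few centimetres from where I first measured it, so I measured it again before picking it up. I saw no loosening of the grip.

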